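# Pry the snap-fit terminal cover off a test unit

## Task

Take the flat-blade pry tool out of its wooden holder, push its blade down into the notch in the top of the test unit, behind the snap-fit cover, and pry the cover off towards the unit's front so that it drops into the rubber-lined tray there. Touch the cover only with the tool, never with the gripper. Finally stand the tool back upright in the same holder, as it stood.

Things in the scene. Friction and masses are not known exactly. Their poses are not given: they have to be found in the camera images.
- pry_grip (a point): Centre of the black handle, 16 (x) x 24 (y) x 60 mm tall (z up), of the loose pry tool (90 g). It stands blade down in a hole, its square guard (44 x 44 x 6 mm, underside 36 mm below this point) resting on the block's top, so this point starts 86 mm above the bench. The look-alike with round handle, guard and pin, in another block, is not wanted.
- pry_tip (a point): Middle of the end of the tool's flat steel blade, 76 mm below pry_grip along z, same axes. Blade 3 mm thick (x), 12 mm wide (y), 40 mm long below the guard. Its holder is a fixed wooden block 64 x 64 x 50 mm with a 30 x 30 mm hole right through; the tool starts within 3 mm of the hole's centre, turned up to 0.3 rad against the block.
- notch (a point): Centre of the notch's mouth in the flat top of the fixed white test unit, 90 mm above the bench. x points from the unit's front to its back, y along the cover, z up. Pocket 34 (y) x 16 mm (x), 28 mm deep, the cover's back is its front wall. Terminals 20 mm tall stand on the top 62 mm behind. The other unit (screwed cover, no notch) is not wanted.
- cover_center (a point): Centre of the loose grey cover, 6 (x) x 90 (y) x 60 mm (z), 60 g; seated 12 mm in front of (-x) and 30 mm below notch, top flush, between cheeks. Spring pads pinch its side edges: 4 to 9 N along -x at its top edge frees it within about 10 mm; pushed 50 mm it tips over and falls. Tray: 150 mm wide, 18 mm high, from 17 to 144 mm in front of notch.
There are look-alikes about, which are no part of the job. Of the things that look like the part that bears cover_center, the smallest one is meant. What is shaped like the part that bears pry_grip but blue is not meant.

How it is judged:
On the way:
1. the blade, its tip at least 6 mm down in the notch, presses on the cover with more than 1.5 N (contact force between pry and cover above 1.5 N and z of pry_tip in the frame of notch between -0.03 and -0.006 m and x of pry_tip in the frame of notch between -0.02 and 0.012 m and y of pry_tip in the frame of notch between -0.02 and 0.02 m), for 0.02 s.
At the end, for the whole second after the job is handed in: The cover lies at rest in the tray in front of the unit, flat or leaning (centre over the tray, over 45 mm below the unit's top). The pry tool is released and stands still, upright within 10 degrees, in the holder it came from, its handle's centre within 18 mm of where it began (z of cover_center in the frame of notch below -0.045 m and x of cover_center in the frame of notch between -0.15 and -0.012 m and y of cover_center in the frame of notch between -0.075 and 0.075 m and linear speed of each of cover, pry below 0.02 m/s and distance of pry_grip from where it was at the start of the episode below 0.018 m and angle between pry_grip's own z axis and vertical below 0.17 rad); the robot touches nothing.
It fails at once if the gripper or arm touches the cover (contact force between any of the fingers, the arm and cover above 0.5 N).
It also fails if it takes over 45 s, if anything falls off the work surface, if the arm or the gripper's body presses on something with over 40 N, if the wrist force passes 120 N, or if a joint passes its speed limit or range.

## Robot

A 6-joint arm with a two-finger parallel gripper is mounted at the origin on the work surface. World frame = base frame: x ahead of the robot, y to its left, z up, the work surface at z = 0. Lengths are in m, angles in rad, forces in N, time in s.
With the tool pointing down it reaches from about 0.325 to 0.9 m from the base axis. Payload 6.1 kg.
Tool frame: the origin (TCP) lies at the very end of the fingers, on their centre line; the grasp point (between the pads) lies 19 mm behind it; x points along the fingers, y is the direction in which the jaws open and shut, and the axes are right-handed (so a half turn about x gives the same grasp; the last joint's range is limited). The gripper opens to 85 mm and grips with 20 to 120 N. Pads are 22 mm wide; open, the fingers measure 114 mm over their backs; the gripper's body (76 mm by 85 mm) begins 54 mm behind the grasp point. The pads swing forward as they close: fully open they stand 13 mm farther back than shut.
Start: joints at [1.014, 0.22, 1.526, -0, 1.395, -0.126], TCP at [0.261, 0.568, 0.231] pointing down, gripper open.
Joint ranges: [-2.98, 2.98], [-0.91, 2.08], [0.09, 2.57], [-1.24, 4.39], [0.2, 2.65], [-2.68, 2.68]. Speed limits (rad/s): [2.57, 2.57, 3.01, 3.14, 3.14, 3.14].

## Interface

Orientations are given as [roll, pitch, yaw] about the fixed x, y, z axes, in that order (R = Rz(yaw) Ry(pitch) Rx(roll)).
In Python, from plant import ctrl gives the robot as it stands.
- The arm moves only by the tool apply_moves, never from a script. Its argument "series" is a list of rows, each an object with "xyz": the shift along the tool's x, y, z in cm, a list of three; "delta_rot": the turn, a rotation vector about the tool's x, y, z in degrees, a list of three. In form: [{"xyz": [dx, dy, dz], "delta_rot": [ax, ay, az]}, ...]. A call has exactly 8 rows; each row shifts and turns the commanded pose from where the row before left it, along the tool's axes as they then stand; what a row does not reach is not made up. A row lasts 1/12 s, in which the tool goes at most 41.7 mm and 7.16 degrees, less where a joint would pass 70% of its speed; a pose out of reach is approached as far as the arm can. A call with a gripper value outside its range is refused whole. "fingers" is the closure, from 0 (fully open) to 1 (shut), set as the call begins (left out, the last holds). The fingers move at their own pace and stop on an object; "newtons" is the grip in N (left out, the last holds). Time passes only in rows, so rows that do not move let the fingers close, or fill a call up. It gives the time, the measured TCP pose, the force and the opening at its end, in the units of the state.
- ctrl.get_obs(): the state, without advancing time (a new reading comes with each control period).
- ctrl.read_camera(name): name is "scene" or "top" or "wrist"; returns the picture (384x512x3 uint8, blue, green, red); there is no depth.
- ctrl.camera_params(name): a dict with "K" (3x3 intrinsics, pixels), "extrinsics" (4x4, takes a point from camera to world coordinates); the wrist camera has in their place "hand_eye" (4x4, takes a point from camera to tool coordinates, whose origin is the TCP and whose axes are the tool frame's). Camera axes: x right, y up, looking along -z (the intrinsics and any distortion apply to the point x, -y, -z); pixel columns grow to the right and rows downward; lengths in m; the calibration is good to about 2 mm. A picture is of the moment at which its call begins: read the wrist's pose just before it. camera_params takes no time and is no camera call.
- ctrl.close_job(): hands the job in, once; it reports no verdict.
The state is a dict: "time": time; "q": joint angles; "joint_velocities": joint speeds; "joint_efforts": joint torques, N m; "eef_pos": TCP position; "tcp_rot": TCP orientation; "force": force on the tool from outside, world axes, zero at the start; "wrist_torque": the same for the moment, N m; "grip_width": opening from 0.0 (shut) to 1.0 (fully open).
Only numpy, scipy, OpenCV 4.12 (cv2) and the standard library are available. Lean on these libraries where they do the work, as an engineer would, in place of code of your own. Each camera call takes 0.05 s, during which the arm holds its last target.

## Working session

There is one attempt and no reset: what is moved stays moved. The work goes in short steps, Python scripts to look and compute and a tool call to move; the robot and the scene stay as the last step left them, time stands still between calls to the robot, and variables do not carry over. Pictures are saved under pics/ and viewed, and the job is handed in when it is done.

Besides the shell and the picture viewer there is one more tool, called after "Emit:" as name(argument=value, ...), one argument or row to a line, values as JSON. apply_moves: Moves the arm, as the interface text tells. Its arguments: {"type":"object","properties":{"series":{"type":"array"},"fingers":{"type":"number"},"newtons":{"type":"number"}},"required":["series"]}

```bash
ls; mkdir -p pics; python3 - <<'E'
from plant import ctrl
import cv2,numpy as np
np.set_printoptions(precision=4,suppress=True)
print(ctrl.get_obs())
for n in ["scene","top","wrist"]:
    cv2.imwrite(f"pics/{n}0.png",ctrl.read_camera(n)); print(n,ctrl.camera_params(n))
E
```

```text
pics
{'time': 0.0, 'q': array([ 1.0139,  0.2212,  1.5276,  0.    ,  1.3947, -0.1261]), 'joint_velocities': array([ 0.0001, -0.0011, -0.0018, -0.0001,  0.0017, -0.0007]), 'joint_efforts': array([ -0.0022, -49.6925, -38.9377,  -0.0004,   0.0115,  -0.    ]), 'eef_pos': array([0.2607, 0.5674, 0.2302]), 'tcp_rot': array([-1.7034,  1.5688, -2.1342]), 'force': array([0.3437, 1.3572, 0.0923]), 'wrist_torque': array([0.0098, 0.0243, 0.0244]), 'grip_width': 1.001038363582438}
scene {'K': array([[463.3159,   0.    , 260.688 ],
       [  0.    , 463.3159, 191.945 ],
       [  0.    ,   0.    ,   1.    ]]), 'extrinsics': array([[-0.4841, -0.6634,  0.5705,  1.2588],
       [ 0.875 , -0.3628,  0.3206,  0.2529],
       [-0.0057,  0.6544,  0.7561,  1.0248],
       [ 0.    ,  0.    ,  0.    ,  1.    ]])}
top {'K': array([[419.2242,   0.    , 246.7471],
       [  0.    , 419.2242, 189.2894],
       [  0.    ,   0.    ,   1.    ]]), 'extrinsics': array([[-0.0109,  0.9849, -0.1726,  0.3432],
       [-0.9998, -0.0082,  0.0162, -0.1459],
       [ 0.0146,  0.1728,  0.9849,  1.1964],
       [ 0.    ,  0.    ,  0.    ,  1.    ]])}
wrist {'K': array([[312.559 ,   0.    , 255.7388],
       [  0.    , 312.559 , 187.2396],
       [  0.    ,   0.    ,   1.    ]]), 'hand_eye': array([[ 0.0003,  0.3055, -0.9522, -0.1436],
       [ 1.    , -0.0004,  0.0002, -0.0001],
       [-0.0004, -0.9522, -0.3055, -0.0786],
       [ 0.    ,  0.    ,  0.    ,  1.    ]])}
```

View pics/scene0.png

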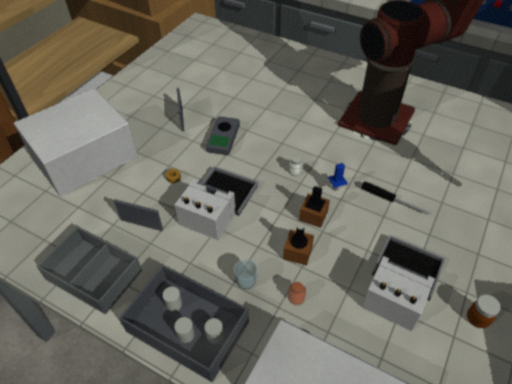

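View pics/top0.png

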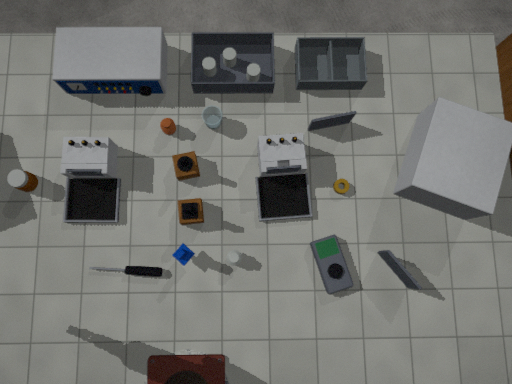

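View pics/wrist0.png

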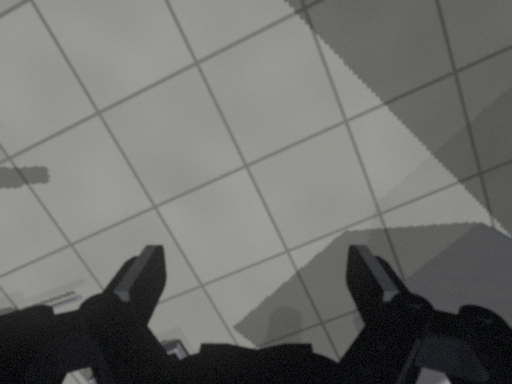

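```bash
python3 - <<'E'
import cv2,numpy as np
a=cv2.imread("pics/top0.png"); b=cv2.imread("pics/scene0.png")
t1=cv2.resize(a[120:225,235:335],None,fx=4,fy=4,interpolation=2)
t2=cv2.resize(a[140:235,150:230],None,fx=4,fy=4,interpolation=2)
c=np.zeros((420,730,3),np.uint8); c[:420,:400]=t1; c[:380,405:725]=t2; cv2.imwrite("pics/topc.png",c)
t1=cv2.resize(b[160:250,165:265],None,fx=4,fy=4,interpolation=2)
t2=cv2.resize(b[175:275,275:345],None,fx=4,fy=4,interpolation=2)
c=np.zeros((420,730,3),np.uint8); c[:360,:400]=t1; c[:400,405:685]=t2; cv2.imwrite("pics/scenec.png",c)
E
```

```text
(no output)
```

View pics/topc.png

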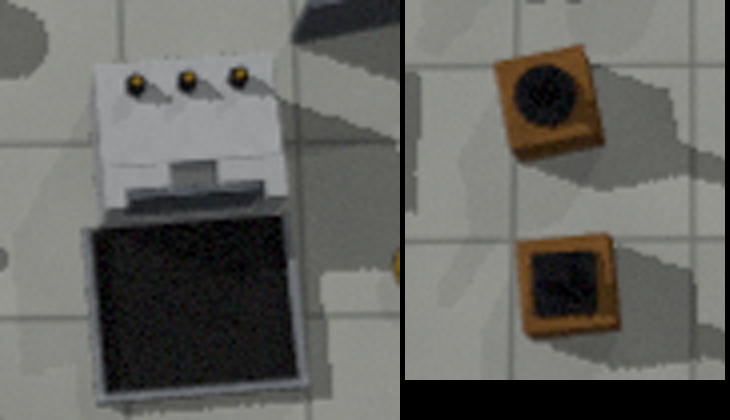

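View pics/scenec.png

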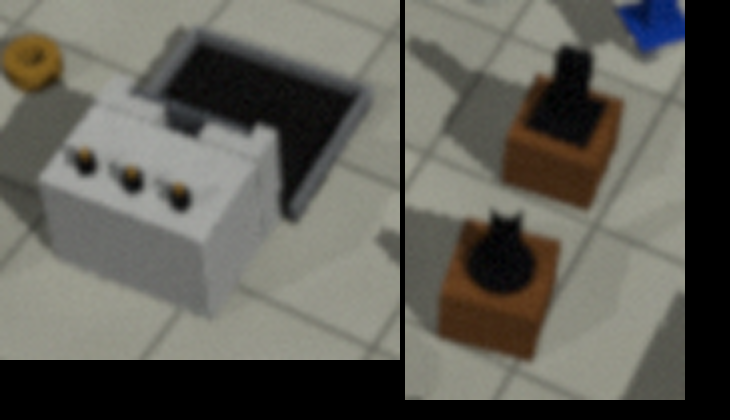

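```bash
cat > h.py <<'E'
from plant import ctrl
import cv2,numpy as np
from scipy.spatial.transform import Rotation as R
np.set_printoptions(precision=4,suppress=True)
def tool_T(o):
    T=np.eye(4);T[:3,:3]=R.from_euler('xyz',o['tcp_rot']).as_matrix();T[:3,3]=o['eef_pos'];return T
def cam_T(n,o=None):
    p=ctrl.camera_params(n)
    return (p['K'], p['extrinsics'] if n!='wrist' else tool_T(o)@p['hand_eye'])
def ray(K,T,uv,z):
    d=np.array([(uv[0]-K[0,2])/K[0,0],-(uv[1]-K[1,2])/K[1,1],-1.]); d=T[:3,:3]@d
    return T[:3,3]+d*(z-T[2,3])/d[2]
def proj(K,T,p):
    c=T[:3,:3].T@(np.asarray(p)-T[:3,3]); return np.array([K[0,2]+K[0,0]*c[0]/-c[2],K[1,2]-K[1,1]*c[1]/-c[2]])
def todelta(o,goal_xyz,goal_R):
    T=tool_T(o); return 100*T[:3,:3].T@(np.array(goal_xyz)-T[:3,3]), np.degrees(R.from_matrix(T[:3,:3].T@goal_R).as_rotvec())
E
python3 - <<'E'
from h import *
K,T=cam_T('top'); o=ctrl.get_obs()
for n,uv,z in [('guard',(190.1,210.9),.056),('unitFL',(235+96/4,120+195/4),.09),('FR',(235+287/4,120+193/4),.09),('BL',(235+96/4,120+62/4),.09),('BR',(235+272/4,120+57/4),.09),('notchL',(235+172/4,120+175/4),.09),('notchR',(235+216/4,120+175/4),.09),('trayFL',(235+101/4,120+397/4),.018),('trayFR',(235+305/4,120+380/4),.018)]:
    print(n,ray(K,T,uv,z))
print(tool_T(o))
E
```

```text
guard [ 0.4845 -0.0093  0.056 ]
unitFL [ 0.5933 -0.1979  0.09  ]
FR [ 0.5937 -0.3274  0.09  ]
BL [ 0.6867 -0.1994  0.09  ]
BR [ 0.6895 -0.3205  0.09  ]
notchL [ 0.6068 -0.2497  0.09  ]
notchR [ 0.6066 -0.2796  0.09  ]
trayFL [ 0.4637 -0.2025  0.018 ]
trayFR [ 0.4744 -0.3471  0.018 ]
[[-0.0008  0.4176  0.9086  0.2607]
 [-0.0013  0.9086 -0.4176  0.5675]
 [-1.     -0.0015 -0.0002  0.2304]
 [ 0.      0.      0.      1.    ]]
```

```bash
cat >> h.py <<'E'
from scipy.linalg import logm,expm
def goalT(xyz,yaw):  # tool x down, tool y at world angle yaw, 
    c,s=np.cos(yaw),np.sin(yaw)
    y=np.array([c,s,0]);x=np.array([0,0,-1.]);z=np.cross(x,y)
    T=np.eye(4);T[:3,:3]=np.c_[x,y,z];T[:3,3]=xyz;return T
def plan(T0,Tg,n):
    D=np.linalg.inv(T0)@Tg
    D=np.real(expm(logm(D)/n)); print(n,'rows: xyz cm',100*D[:3,3],'rot deg',np.degrees(R.from_matrix(D[:3,:3]).as_rotvec()))
E
python3 - <<'E'
from h import *
T0=tool_T(ctrl.get_obs()); Tm=T0.copy(); Tm[:3,3]=[.48,.04,.25]
plan(T0,Tm,16); plan(T0,goalT([.48,.04,.25],0),16)
E
```

```text
16 rows: xyz cm [-0.119  -2.4235  2.6219] rot deg [0. 0. 0.]
16 rows: xyz cm [-0.1214 -0.7923  3.6863] rot deg [4.0822 0.0025 0.0053]
```

Emit:
apply_moves(
  series=[
    {"xyz": [-0.12, -0.79, 3.69], "delta_rot": [4.08, 0, 0]},
    {"xyz": [-0.12, -0.79, 3.69], "delta_rot": [4.08, 0, 0]},
    {"xyz": [-0.12, -0.79, 3.69], "delta_rot": [4.08, 0, 0]},
    {"xyz": [-0.12, -0.79, 3.69], "delta_rot": [4.08, 0, 0]},
    {"xyz": [-0.12, -0.79, 3.69], "delta_rot": [4.08, 0, 0]},
    {"xyz": [-0.12, -0.79, 3.69], "delta_rot": [4.08, 0, 0]},
    {"xyz": [-0.12, -0.79, 3.69], "delta_rot": [4.08, 0, 0]},
    {"xyz": [-0.12, -0.79, 3.69], "delta_rot": [4.08, 0, 0]},
  ],
  fingers=0,
  newtons=80,
)

```text
time: 0.82
eef_pos: [0.4491, 0.3345, 0.2406]
tcp_rot: [-1.326, 1.571, -2.33]
force: [1.0, 0.2, 0.4]
grip_width: 1.0
```

Emit:
apply_moves(
  series=[
    {"xyz": [-0.12, -0.79, 3.69], "delta_rot": [4.08, 0, 0]},
    {"xyz": [-0.12, -0.79, 3.69], "delta_rot": [4.08, 0, 0]},
    {"xyz": [-0.12, -0.79, 3.69], "delta_rot": [4.08, 0, 0]},
    {"xyz": [-0.12, -0.79, 3.69], "delta_rot": [4.08, 0, 0]},
    {"xyz": [-0.12, -0.79, 3.69], "delta_rot": [4.08, 0, 0]},
    {"xyz": [-0.12, -0.79, 3.69], "delta_rot": [4.08, 0, 0]},
    {"xyz": [-0.12, -0.79, 3.69], "delta_rot": [4.08, 0, 0]},
    {"xyz": [-0.12, -0.79, 3.69], "delta_rot": [4.08, 0, 0]},
  ],
)

```text
time: 1.48
eef_pos: [0.4807, 0.0383, 0.2504]
tcp_rot: [-0.29, 1.571, -1.863]
force: [0.8, -1.1, 0.2]
grip_width: 0.996
```

Emit:
apply_moves(
  series=[
    {"xyz": [0, 0, 0], "delta_rot": [0, 0, 0]},
    {"xyz": [0, 0, 0], "delta_rot": [0, 0, 0]},
    {"xyz": [0, 0, 0], "delta_rot": [0, 0, 0]},
    {"xyz": [0, 0, 0], "delta_rot": [0, 0, 0]},
    {"xyz": [0, 0, 0], "delta_rot": [0, 0, 0]},
    {"xyz": [0, 0, 0], "delta_rot": [0, 0, 0]},
    {"xyz": [0, 0, 0], "delta_rot": [0, 0, 0]},
    {"xyz": [0, 0, 0], "delta_rot": [0, 0, 0]},
  ],
)

```text
time: 2.15
eef_pos: [0.481, 0.0409, 0.2504]
tcp_rot: [-1.759, 1.571, 2.956]
force: [0.7, -0.7, -0.0]
grip_width: 0.998
```

```bash
python3 - <<'E'
from h import *
o=ctrl.get_obs(); im=ctrl.read_camera('wrist'); cv2.imwrite('pics/w1.png',im); np.save('w1.npy',tool_T(o)); print(tool_T(o),o['time'],o['q'])
K,T=cam_T('wrist',o); print(proj(K,T,[.4845,-.009,.056]))
E
```

```text
[[-0.0002  1.      0.0021  0.481 ]
 [ 0.      0.0021 -1.      0.0409]
 [-1.     -0.0002 -0.      0.2504]
 [ 0.      0.      0.      1.    ]] 2.15 [-0.0788 -0.1393  1.8615  0.      1.4196 -0.0809]
[259.0105 203.4645]
```

View pics/w1.png

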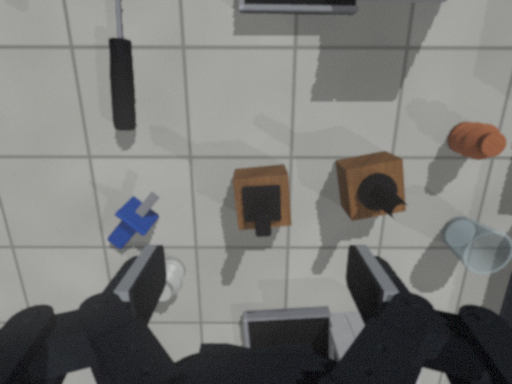

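```bash
python3 - <<'E'
from h import *
im=cv2.imread('pics/w1.png'); x0,y0=225,155
c=cv2.resize(im[y0:y0+90,x0:x0+80],None,fx=6,fy=6,interpolation=cv2.INTER_CUBIC)
c=cv2.convertScaleAbs(c,alpha=2,beta=0);cv2.imwrite('pics/w1c.png',c)
g=im.max(2); m=(g<45).astype(np.uint8); print(g[y0:y0+90:6,x0:x0+80:5])
E
```

```text
[[145 143 145 144 145 145 145 146 144 152 151 152 154 137 148 145]
 [153 155 154 154 156 156 156 154 154 153 151 160 162 137 162 157]
 [154 153 151 146 140 130 119 109 104 100 102 103 134 136 164 158]
 [155 154 108 108 105 100  96 100 102 104 107 103 105 134 165 155]
 [153 140 111 114 112 118 119 121 125 123 122 118 119 131 166 157]
 [153 115 115 110  97  98  95  91  81  73  74 104 119 131 162 163]
 [148 104 111  97  47  50  46  39  49  45  45  85 119 131 163 162]
 [124 103 114 106  44  48  40  46  42  43  46  86 118 134 161 161]
 [106 104 112 107  42  46  41  45  45  46  40  76 120 134 163 162]
 [113 112 108 113  47  40  40  41  45  45  47  79 121 134 160 160]
 [117 115 113 113  45  38  37  38  45  48  40  71 123 131 160 161]
 [118 115 114 119  58  53  45  47  43  55  73 109 127 125 160 164]
 [116 119 115 117  84  88  58  47  40  71 114 143 154 149 164 163]
 [115 117 116 114 119 114  80  41  45  66 116 158 156 154 164 164]
 [121 119 118 112 115 113 114 115 113 112 144 161 156 156 165 164]]
```

View pics/w1c.png

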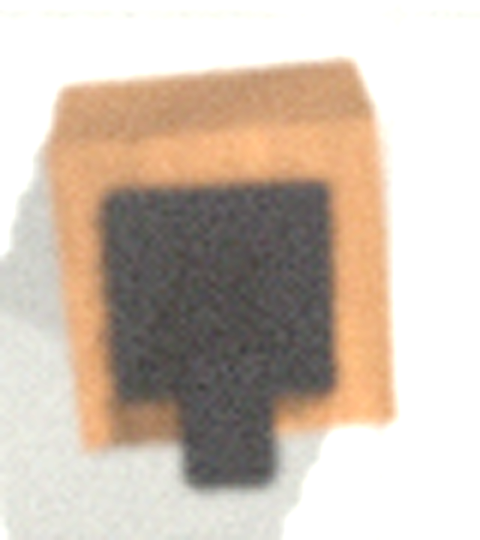

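```bash
python3 - <<'E'
from h import *
im=cv2.imread('pics/w1.png'); Tt=np.load('w1.npy'); p=ctrl.camera_params('wrist');K=p['K'];T=Tt@p['hand_eye']
f=lambda a,b:(225+(a+.5)/6-.5,155+(b+.5)/6-.5)
P=[ray(K,T,f(*c),.056) for c in [(103,187),(328,181),(333,392),(112,398)]]
P=np.array(P);print(P,P.mean(0));
for i in range(4):
    d=P[(i+1)%4]-P[i];print(np.linalg.norm(d),np.degrees(np.arctan2(d[1],d[0])))
# handle top outer corners
H=np.array([ray(K,T,f(*c),.116) for c in [(185,485),(274,485)]]);print(H,H[1]-H[0])
B=np.array([ray(K,T,f(*c),.05) for c in [(52,150),(375,125),(393,420),(85,447)]]);print('block',B,B.mean(0))
for i in range(4):
    d=B[(i+1)%4]-B[i];print(np.linalg.norm(d),np.degrees(np.arctan2(d[1],d[0])))
K2,T2=cam_T('top');print('check top',ray(K2,T2,(190.1,210.9),.056))
E
```

```text
[[ 0.4648  0.0124  0.056 ]
 [ 0.5073  0.0137  0.056 ]
 [ 0.5094 -0.0296  0.056 ]
 [ 0.4661 -0.031   0.056 ]] [ 0.4869 -0.0086  0.056 ]
0.04251438357090382 1.739151823283486
0.04333438615034122 -87.2476236722406
0.043318829948643264 -178.17244009477366
0.043394468582342034 91.68884000889148
[[ 0.4804 -0.0198  0.116 ]
 [ 0.495  -0.0198  0.116 ]] [ 0.0146  0.     -0.    ]
block [[ 0.4549  0.0179  0.05  ]
 [ 0.5164  0.023   0.05  ]
 [ 0.5221 -0.0383  0.05  ]
 [ 0.4603 -0.0444  0.05  ]] [ 0.4884 -0.0104  0.05  ]
0.06178780955914843 4.741169060754718
0.06156368339926277 -84.7476002278764
0.06208310836942389 -174.37793185515338
0.06251624371279269 94.9806891768468
check top [ 0.4845 -0.0093  0.056 ]
```

Emit:
apply_moves(
  series=[
    {"xyz": [-0.12, 1.7, 2.6], "delta_rot": [0, 0, 0]},
    {"xyz": [-0.12, 1.7, 2.6], "delta_rot": [0, 0, 0]},
    {"xyz": [-0.12, 1.7, 2.6], "delta_rot": [0, 0, 0]},
    {"xyz": [-0.12, 1.7, 2.6], "delta_rot": [0, 0, 0]},
    {"xyz": [-0.12, 1.7, 2.6], "delta_rot": [0, 0, 0]},
    {"xyz": [-0.12, 1.7, 2.6], "delta_rot": [0, 0, 0]},
    {"xyz": [-0.12, 1.7, 2.6], "delta_rot": [0, 0, 0]},
    {"xyz": [-0.12, 1.7, 2.6], "delta_rot": [0, 0, 0]},
  ],
)

```text
time: 2.87
eef_pos: [0.6179, -0.169, 0.2599]
tcp_rot: [-2.123, 1.571, 2.59]
force: [-0.1, 0.9, -0.1]
grip_width: 1.001
```

Emit:
apply_moves(
  series=[
    {"xyz": [0, 0, 0], "delta_rot": [0, 0, 0]},
    {"xyz": [0, 0, 0], "delta_rot": [0, 0, 0]},
    {"xyz": [0, 0, 0], "delta_rot": [0, 0, 0]},
    {"xyz": [0, 0, 0], "delta_rot": [0, 0, 0]},
    {"xyz": [0, 0, 0], "delta_rot": [0, 0, 0]},
    {"xyz": [0, 0, 0], "delta_rot": [0, 0, 0]},
    {"xyz": [0, 0, 0], "delta_rot": [0, 0, 0]},
    {"xyz": [0, 0, 0], "delta_rot": [0, 0, 0]},
  ],
)

```text
time: 3.53
eef_pos: [0.6171, -0.1673, 0.2604]
tcp_rot: [1.084, 1.57, -0.486]
force: [0.5, 0.5, 0.1]
grip_width: 1.001
```

```bash
python3 - <<'E'
from h import *
o=ctrl.get_obs(); im=ctrl.read_camera('wrist'); cv2.imwrite('pics/w2.png',im); np.save('w2.npy',tool_T(o)); print(tool_T(o),o['time'],o['q'])
c=cv2.resize(im[90:290,165:345],None,fx=3,fy=3,interpolation=cv2.INTER_CUBIC);cv2.imwrite('pics/w2c.png',c)
E
```

```text
[[ 0.0004  1.      0.0013  0.6171]
 [-0.0002  0.0013 -1.     -0.1673]
 [-1.      0.0004  0.0002  0.2604]
 [ 0.      0.      0.      1.    ]] 3.5333 [-0.388   0.2372  1.4522 -0.      1.4518 -0.3892]
```

View pics/w2.png

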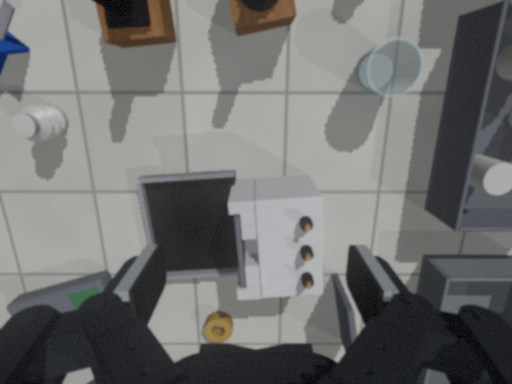

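View pics/w2c.png

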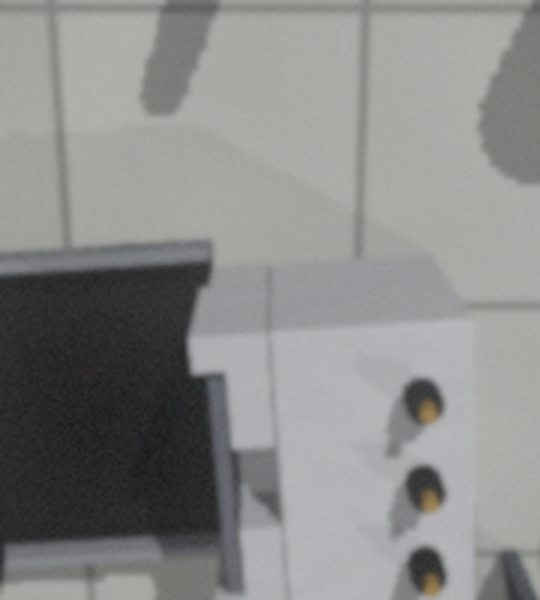

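```bash
python3 - <<'E'
from h import *
Tt=np.load('w2.npy'); p=ctrl.camera_params('wrist');K=p['K'];T=Tt@p['hand_eye']
f=lambda a,b:(165+(a+.5)/3-.5,90+(b+.5)/3-.5)
for n,c in dict(coverBackT=(225,375),coverBackB=(241,590),covFT=(208,375),covFB=(225,590),nTL=(233,450),nTR=(276,448),nBR=(282,523),nBL=(240,527),seamT=(272,332),seamB=(287,598),cornFL=(190,338),cornBL=(472,318)).items(): print(n,ray(K,T,f(*c),.09))
im=cv2.imread('pics/w2.png'); c=cv2.resize(im[195:285,225:275],None,fx=8,fy=6,interpolation=cv2.INTER_CUBIC);cv2.imwrite('pics/w2d.png',c)
E
```

```text
coverBackT [ 0.5994 -0.2211  0.09  ]
coverBackB [ 0.6044 -0.3121  0.09  ]
covFT [ 0.5933 -0.2211  0.09  ]
covFB [ 0.5981 -0.3121  0.09  ]
nTL [ 0.602  -0.2513  0.09  ]
nTR [ 0.618  -0.2504  0.09  ]
nBR [ 0.6203 -0.2822  0.09  ]
nBL [ 0.6043 -0.2839  0.09  ]
seamT [ 0.6164 -0.2045  0.09  ]
seamB [ 0.6224 -0.3158  0.09  ]
cornFL [ 0.5871 -0.2069  0.09  ]
cornBL [ 0.6874 -0.1992  0.09  ]
```

View pics/w2d.png

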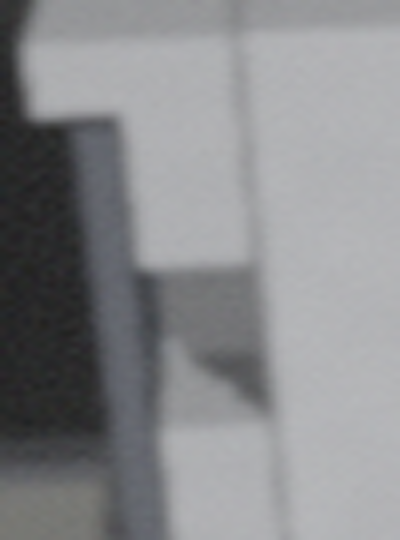

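```bash
python3 - <<'E'
from h import *
K,Tc=cam_T('top'); print(ray(K,Tc,(185.8,163.5),.056))
T0=tool_T(ctrl.get_obs()); g1=goalT([.487,-.009,.15],np.radians(2)); plan(T0,g1,8)
E
```

```text
[0.6175 0.0043 0.056 ]
8 rows: xyz cm [ 1.3793 -1.5955 -2.0058] rot deg [-0.2418  0.0012 -0.0027]
```

Emit:
apply_moves(
  series=[
    {"xyz": [1.38, -1.6, -2.0], "delta_rot": [-0.24, 0, 0]},
    {"xyz": [1.38, -1.6, -2.0], "delta_rot": [-0.24, 0, 0]},
    {"xyz": [1.38, -1.6, -2.0], "delta_rot": [-0.24, 0, 0]},
    {"xyz": [1.38, -1.6, -2.0], "delta_rot": [-0.24, 0, 0]},
    {"xyz": [1.38, -1.6, -2.0], "delta_rot": [-0.24, 0, 0]},
    {"xyz": [1.38, -1.6, -2.0], "delta_rot": [-0.24, 0, 0]},
    {"xyz": [1.38, -1.6, -2.0], "delta_rot": [-0.24, 0, 0]},
    {"xyz": [1.38, -1.6, -2.0], "delta_rot": [-0.24, 0, 0]},
  ],
  fingers=0.25,
)

```text
time: 4.25
eef_pos: [0.4859, -0.0089, 0.1493]
tcp_rot: [1.477, 1.57, -0.059]
force: [-0.4, 0.1, 0.0]
grip_width: 0.75
```

Emit:
apply_moves(
  series=[
    {"xyz": [0, 0, 0], "delta_rot": [0, 0, 0]},
    {"xyz": [0, 0, 0], "delta_rot": [0, 0, 0]},
    {"xyz": [0, 0, 0], "delta_rot": [0, 0, 0]},
    {"xyz": [0, 0, 0], "delta_rot": [0, 0, 0]},
    {"xyz": [0, 0, 0], "delta_rot": [0, 0, 0]},
    {"xyz": [0, 0, 0], "delta_rot": [0, 0, 0]},
    {"xyz": [0, 0, 0], "delta_rot": [0, 0, 0]},
    {"xyz": [0, 0, 0], "delta_rot": [0, 0, 0]},
  ],
)

```text
time: 4.92
eef_pos: [0.487, -0.0101, 0.1498]
tcp_rot: [1.066, 1.571, -0.471]
force: [-0.1, 0.2, -0.5]
grip_width: 0.751
```

```bash
python3 - <<'E'
from h import *
o=ctrl.get_obs(); im=ctrl.read_camera('wrist'); cv2.imwrite('pics/w3.png',im); np.save('w3.npy',tool_T(o)); print(tool_T(o),o['time'],o['force'])
plan(tool_T(o),goalT([.487,-.009,.068],np.radians(2)),8)
E
```

```text
[[ 0.0001  0.9994  0.0336  0.487 ]
 [-0.0001  0.0336 -0.9994 -0.0101]
 [-1.      0.0001  0.0001  0.1498]
 [ 0.      0.      0.      1.    ]] 4.9167 [-0.0675  0.2165 -0.4709]
8 rows: xyz cm [ 1.0228  0.0006 -0.0138] rot deg [-0.0095  0.0006 -0.001 ]
```

View pics/w3.png

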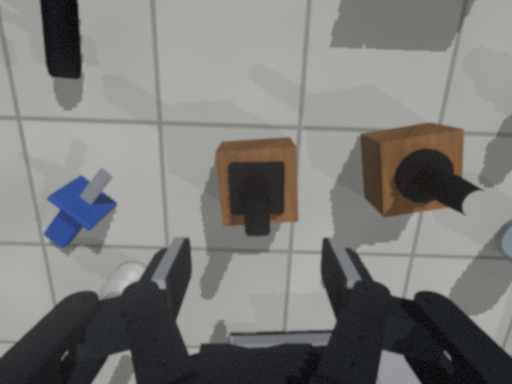

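```bash
python3 - <<'E'
from h import *
Tt=np.load('w3.npy'); p=ctrl.camera_params('wrist');K=p['K'];T=Tt@p['hand_eye']
P=np.array([ray(K,T,c,.056) for c in [(229,163),(283,161),(285,212),(231,215)]]);print(P,P.mean(0))
E
```

```text
[[ 0.465   0.0111  0.056 ]
 [ 0.507   0.0141  0.056 ]
 [ 0.5112 -0.0285  0.056 ]
 [ 0.467  -0.0327  0.056 ]] [ 0.4876 -0.009   0.056 ]
```

Emit:
apply_moves(
  series=[
    {"xyz": [1.02, 0, 0], "delta_rot": [0, 0, 0]},
    {"xyz": [1.02, 0, 0], "delta_rot": [0, 0, 0]},
    {"xyz": [1.02, 0, 0], "delta_rot": [0, 0, 0]},
    {"xyz": [1.02, 0, 0], "delta_rot": [0, 0, 0]},
    {"xyz": [1.02, 0, 0], "delta_rot": [0, 0, 0]},
    {"xyz": [1.02, 0, 0], "delta_rot": [0, 0, 0]},
    {"xyz": [1.02, 0, 0], "delta_rot": [0, 0, 0]},
    {"xyz": [1.02, 0, 0], "delta_rot": [0, 0, 0]},
  ],
)

```text
time: 5.63
eef_pos: [0.4866, -0.0097, 0.0669]
tcp_rot: [-1.732, 1.57, 3.015]
force: [-0.2, 0.8, 0.3]
grip_width: 0.755
```

Emit:
apply_moves(
  series=[
    {"xyz": [0, 0, 0], "delta_rot": [0, 0, 0]},
    {"xyz": [0, 0, 0], "delta_rot": [0, 0, 0]},
    {"xyz": [0, 0, 0], "delta_rot": [0, 0, 0]},
    {"xyz": [0, 0, 0], "delta_rot": [0, 0, 0]},
    {"xyz": [0, 0, 0], "delta_rot": [0, 0, 0]},
    {"xyz": [0, 0, 0], "delta_rot": [0, 0, 0]},
    {"xyz": [0, 0, 0], "delta_rot": [0, 0, 0]},
    {"xyz": [0, 0, 0], "delta_rot": [0, 0, 0]},
  ],
)

```text
time: 6.3
eef_pos: [0.4869, -0.0098, 0.0684]
tcp_rot: [1.386, 1.57, -0.151]
force: [-0.1, -0.5, 0.3]
grip_width: 0.751
```

Emit:
apply_moves(
  series=[
    {"xyz": [0, 0, 0], "delta_rot": [0, 0, 0]},
    {"xyz": [0, 0, 0], "delta_rot": [0, 0, 0]},
    {"xyz": [0, 0, 0], "delta_rot": [0, 0, 0]},
    {"xyz": [0, 0, 0], "delta_rot": [0, 0, 0]},
    {"xyz": [0, 0, 0], "delta_rot": [0, 0, 0]},
    {"xyz": [0, 0, 0], "delta_rot": [0, 0, 0]},
    {"xyz": [0, 0, 0], "delta_rot": [0, 0, 0]},
    {"xyz": [0, 0, 0], "delta_rot": [0, 0, 0]},
  ],
  fingers=1,
  newtons=80,
)

```text
time: 6.97
eef_pos: [0.4869, -0.0098, 0.0683]
tcp_rot: [1.324, 1.57, -0.212]
force: [-0.1, 0.9, 1.1]
grip_width: 0.177
```

Emit:
apply_moves(
  series=[
    {"xyz": [0, 0, 0], "delta_rot": [0, 0, 0]},
    {"xyz": [0, 0, 0], "delta_rot": [0, 0, 0]},
    {"xyz": [0, 0, 0], "delta_rot": [0, 0, 0]},
    {"xyz": [0, 0, 0], "delta_rot": [0, 0, 0]},
    {"xyz": [0, 0, 0], "delta_rot": [0, 0, 0]},
    {"xyz": [0, 0, 0], "delta_rot": [0, 0, 0]},
    {"xyz": [0, 0, 0], "delta_rot": [0, 0, 0]},
    {"xyz": [0, 0, 0], "delta_rot": [0, 0, 0]},
  ],
)

```text
time: 7.63
eef_pos: [0.4869, -0.0098, 0.0683]
tcp_rot: [1.264, 1.57, -0.272]
force: [0.0, -0.7, 2.7]
grip_width: 0.175
```

```bash
python3 - <<'E'
from h import *
o=ctrl.get_obs(); im=ctrl.read_camera('wrist'); cv2.imwrite('pics/w4.png',im); np.save('w4.npy',tool_T(o)); print(tool_T(o),o['time'],o['force'],o['grip_width'])
E
```

```text
[[ 0.0004  0.9994  0.0342  0.4869]
 [-0.0001  0.0342 -0.9994 -0.0098]
 [-1.      0.0004  0.0001  0.0683]
 [ 0.      0.      0.      1.    ]] 7.6333 [ 0.0198 -0.6857  2.6545] 0.1752509947188687
```

View pics/w4.png

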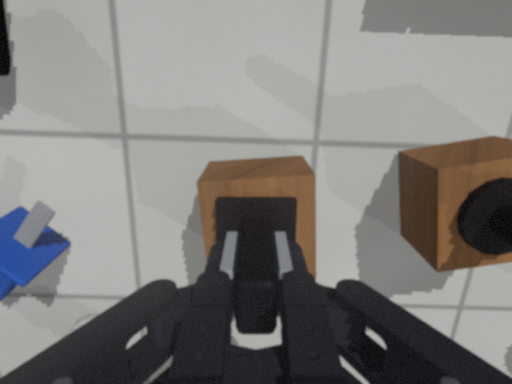

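Emit:
apply_moves(
  series=[
    {"xyz": [-1.65, 0, 0], "delta_rot": [0, 0, 0]},
    {"xyz": [-1.65, 0, 0], "delta_rot": [0, 0, 0]},
    {"xyz": [-1.65, 0, 0], "delta_rot": [0, 0, 0]},
    {"xyz": [-1.65, 0, 0], "delta_rot": [0, 0, 0]},
    {"xyz": [-1.65, 0, 0], "delta_rot": [0, 0, 0]},
    {"xyz": [-1.65, 0, 0], "delta_rot": [0, 0, 0]},
    {"xyz": [-1.65, 0, 0], "delta_rot": [0, 0, 0]},
    {"xyz": [-1.65, 0, 0], "delta_rot": [0, 0, 0]},
  ],
)

```text
time: 8.35
eef_pos: [0.4858, -0.0095, 0.1999]
tcp_rot: [-1.843, 1.568, 2.904]
force: [0.7, 0.9, -1.4]
grip_width: 0.176
```

Emit:
apply_moves(
  series=[
    {"xyz": [0, 0, 0], "delta_rot": [0, 0, 0]},
    {"xyz": [0, 0, 0], "delta_rot": [0, 0, 0]},
    {"xyz": [0, 0, 0], "delta_rot": [0, 0, 0]},
    {"xyz": [0, 0, 0], "delta_rot": [0, 0, 0]},
    {"xyz": [0, 0, 0], "delta_rot": [0, 0, 0]},
    {"xyz": [0, 0, 0], "delta_rot": [0, 0, 0]},
    {"xyz": [0, 0, 0], "delta_rot": [0, 0, 0]},
    {"xyz": [0, 0, 0], "delta_rot": [0, 0, 0]},
  ],
)

```text
time: 9.02
eef_pos: [0.4866, -0.0097, 0.1998]
tcp_rot: [-1.797, 1.57, 2.95]
force: [-0.4, -0.2, -0.7]
grip_width: 0.18
```

```bash
python3 - <<'E'
from h import *
o=ctrl.get_obs(); im=ctrl.read_camera('wrist'); s=ctrl.read_camera('scene');cv2.imwrite('pics/w5.png',im); np.save('w5.npy',tool_T(o)); print(tool_T(o),o['time'],o['force'],o['grip_width'])
cv2.imwrite('pics/s5.png',cv2.resize(s[120:250,240:400],None,fx=4,fy=4))
K,T=cam_T('scene'); print(proj(K,T,[.4869,-.0098,.14]))
plan(tool_T(o),goalT([.6105,-.267,.195],np.radians(3.3)),8)
plan(tool_T(o),goalT([.6105,-.267,.195],np.radians(3.3)),12)
E
```

```text
[[-0.0006  0.9994  0.0342  0.4866]
 [ 0.0001  0.0342 -0.9994 -0.0097]
 [-1.     -0.0006 -0.0001  0.1998]
 [ 0.      0.      0.      1.    ]] 9.0167 [-0.4452 -0.2122 -0.7207] 0.180025618716408
[318.4607 180.946 ]
8 rows: xyz cm [0.0588 1.4046 3.2817] rot deg [-0.1677 -0.001   0.0041]
12 rows: xyz cm [0.0392 0.9353 2.1883] rot deg [-0.1118 -0.0007  0.0027]
```

View pics/w5.png

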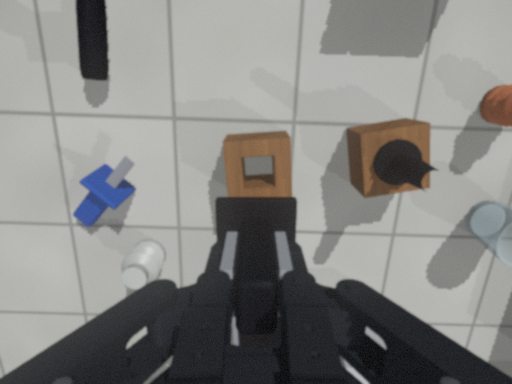

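View pics/s5.png

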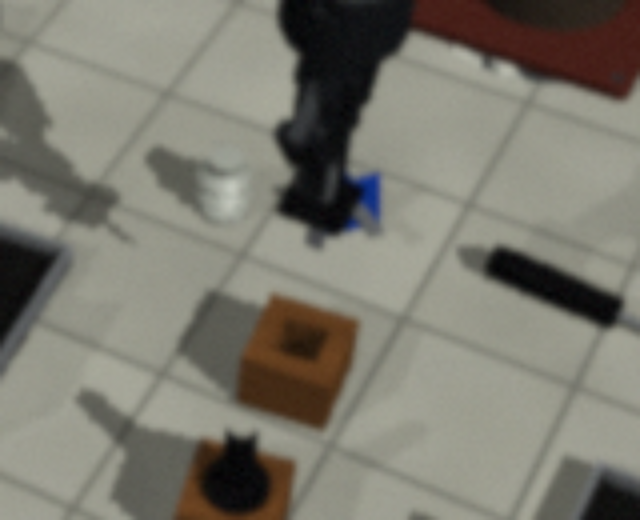

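Emit:
apply_moves(
  series=[
    {"xyz": [0.03, 0.94, 2.19], "delta_rot": [-0.11, 0, 0]},
    {"xyz": [0.04, 0.94, 2.19], "delta_rot": [-0.11, 0, 0]},
    {"xyz": [0.04, 0.94, 2.19], "delta_rot": [-0.11, 0, 0]},
    {"xyz": [0.04, 0.94, 2.19], "delta_rot": [-0.11, 0, 0]},
    {"xyz": [0.04, 0.94, 2.19], "delta_rot": [-0.11, 0, 0]},
    {"xyz": [0.04, 0.94, 2.19], "delta_rot": [-0.11, 0, 0]},
    {"xyz": [0.04, 0.94, 2.19], "delta_rot": [-0.11, 0, 0]},
    {"xyz": [0.04, 0.94, 2.19], "delta_rot": [-0.11, 0, 0]},
  ],
)

```text
time: 9.78
eef_pos: [0.5694, -0.1829, 0.1969]
tcp_rot: [-2.295, 1.571, 2.467]
force: [-0.8, 0.1, -1.4]
grip_width: 0.179
```

Emit:
apply_moves(
  series=[
    {"xyz": [0.04, 0.94, 2.19], "delta_rot": [-0.11, 0, 0]},
    {"xyz": [0.04, 0.94, 2.19], "delta_rot": [-0.11, 0, 0]},
    {"xyz": [0.04, 0.94, 2.19], "delta_rot": [-0.11, 0, 0]},
    {"xyz": [0.04, 0.94, 2.19], "delta_rot": [-0.11, 0, 0]},
    {"xyz": [0, 0, 0], "delta_rot": [0, 0, 0]},
    {"xyz": [0, 0, 0], "delta_rot": [0, 0, 0]},
    {"xyz": [0, 0, 0], "delta_rot": [0, 0, 0]},
    {"xyz": [0, 0, 0], "delta_rot": [0, 0, 0]},
  ],
)

```text
time: 10.45
eef_pos: [0.6109, -0.2662, 0.1952]
tcp_rot: [-2.499, 1.57, 2.272]
force: [0.3, 0.0, -0.9]
grip_width: 0.18
```

```bash
python3 - <<'E'
from h import *
o=ctrl.get_obs(); im=ctrl.read_camera('wrist'); s=ctrl.read_camera('scene');cv2.imwrite('pics/w6.png',im); np.save('w6.npy',tool_T(o)); print(tool_T(o),o['time'],o['force'],o['grip_width'])
cv2.imwrite('pics/s6.png',cv2.resize(s[120:250,140:300],None,fx=4,fy=4))
plan(tool_T(o),goalT([.6105,-.267,.16],np.radians(3.3)),8)
E
```

```text
[[-0.0005  0.9983  0.0578  0.6109]
 [ 0.0006  0.0578 -0.9983 -0.2662]
 [-1.     -0.0005 -0.0006  0.1952]
 [ 0.      0.      0.      1.    ]] 10.45 [ 0.294   0.0414 -0.8729] 0.1802573383268383
8 rows: xyz cm [ 0.4406 -0.0051  0.0097] rot deg [ 0.0018 -0.0045  0.0033]
```

View pics/w6.png

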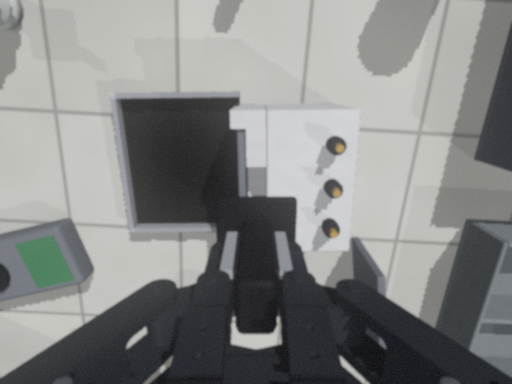

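View pics/s6.png

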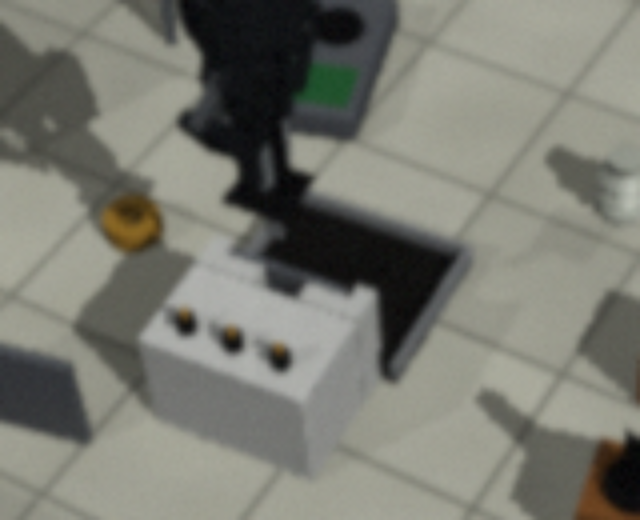

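```bash
python3 - <<'E'
from h import *
Tt=np.load('w6.npy'); p=ctrl.camera_params('wrist');K=p['K'];T=Tt@p['hand_eye']
im=cv2.imread('pics/w6.png'); cv2.imwrite('pics/w6c.png',cv2.resize(im[95:215,220:290],None,fx=5,fy=5,interpolation=2))
for z in (.09,): print([proj(K,T,q+[z]) for q in ([.6107,-.267],[.6107-.0085,-.25],[.6107+.008,-.25])])
K2,T2=cam_T('scene'); print('tip',proj(K2,T2,[.6109,-.2662,.137]),'notch',proj(K2,T2,[.6107,-.267,.09]))
E
```

```text
[array([256.0213, 186.41  ]), array([246.8671, 166.0671]), array([266.9815, 167.2075])]
tip [208.6852 177.701 ] notch [210.0628 189.4169]
```

View pics/w6c.png

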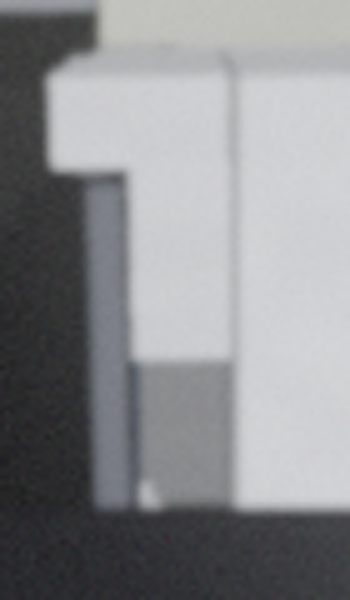

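Emit:
apply_moves(
  series=[
    {"xyz": [0.6, 0, 0], "delta_rot": [0, 0, 0]},
    {"xyz": [0.6, 0, 0], "delta_rot": [0, 0, 0]},
    {"xyz": [0.6, 0, 0], "delta_rot": [0, 0, 0]},
    {"xyz": [0.6, 0, 0], "delta_rot": [0, 0, 0]},
    {"xyz": [0.6, 0, 0], "delta_rot": [0, 0, 0]},
    {"xyz": [0.6, 0, 0], "delta_rot": [0, 0, 0]},
    {"xyz": [0.6, 0, 0], "delta_rot": [0, 0, 0]},
    {"xyz": [0.6, 0, 0], "delta_rot": [0, 0, 0]},
  ],
)

```text
time: 11.22
eef_pos: [0.6111, -0.2672, 0.1466]
tcp_rot: [-2.18, 1.57, 2.59]
force: [0.4, -0.3, -0.9]
grip_width: 0.176
```

Emit:
apply_moves(
  series=[
    {"xyz": [0.1, 0, 0], "delta_rot": [0, 0, 0]},
    {"xyz": [0.1, 0, 0], "delta_rot": [0, 0, 0]},
    {"xyz": [0.1, 0, 0], "delta_rot": [0, 0, 0]},
    {"xyz": [0.1, 0, 0], "delta_rot": [0, 0, 0]},
    {"xyz": [0.1, 0, 0], "delta_rot": [0, 0, 0]},
    {"xyz": [0.1, 0, 0], "delta_rot": [0, 0, 0]},
    {"xyz": [0, 0, 0], "delta_rot": [0, 0, 0]},
    {"xyz": [0, 0, 0], "delta_rot": [0, 0, 0]},
  ],
)

```text
time: 11.88
eef_pos: [0.6112, -0.2673, 0.1415]
tcp_rot: [0.959, 1.571, -0.554]
force: [0.4, 0.1, -1.7]
grip_width: 0.18
```

Emit:
apply_moves(
  series=[
    {"xyz": [0.2, 0, 0], "delta_rot": [0, 0, 0]},
    {"xyz": [0.2, 0, 0], "delta_rot": [0, 0, 0]},
    {"xyz": [0.2, 0, 0], "delta_rot": [0, 0, 0]},
    {"xyz": [0.2, 0, 0], "delta_rot": [0, 0, 0]},
    {"xyz": [0.2, 0, 0], "delta_rot": [0, 0, 0]},
    {"xyz": [0.2, 0, 0], "delta_rot": [0, 0, 0]},
    {"xyz": [0, 0, 0], "delta_rot": [0, 0, 0]},
    {"xyz": [0, 0, 0], "delta_rot": [0, 0, 0]},
  ],
)

```text
time: 12.55
eef_pos: [0.611, -0.2672, 0.1291]
tcp_rot: [-2.085, 1.57, 2.685]
force: [0.3, 0.1, -0.2]
grip_width: 0.177
```

Emit:
apply_moves(
  series=[
    {"xyz": [0, -0.12, 0], "delta_rot": [0, 0, 0]},
    {"xyz": [0, -0.12, 0], "delta_rot": [0, 0, 0]},
    {"xyz": [0, -0.12, 0], "delta_rot": [0, 0, 0]},
    {"xyz": [0, -0.12, 0], "delta_rot": [0, 0, 0]},
    {"xyz": [0, -0.12, 0], "delta_rot": [0, 0, 0]},
    {"xyz": [0, -0.12, 0], "delta_rot": [0, 0, 0]},
    {"xyz": [0, -0.12, 0], "delta_rot": [0, 0, 0]},
    {"xyz": [0, -0.12, 0], "delta_rot": [0, 0, 0]},
  ],
)

```text
time: 13.22
eef_pos: [0.6025, -0.2678, 0.1297]
tcp_rot: [1.389, 1.568, -0.124]
force: [4.0, 0.7, -2.5]
grip_width: 0.177
```

Emit:
apply_moves(
  series=[
    {"xyz": [0, -0.12, 0], "delta_rot": [0, 0, 0]},
    {"xyz": [0, -0.12, 0], "delta_rot": [0, 0, 0]},
    {"xyz": [0, -0.12, 0], "delta_rot": [0, 0, 0]},
    {"xyz": [0, -0.12, 0], "delta_rot": [0, 0, 0]},
    {"xyz": [0, -0.12, 0], "delta_rot": [0, 0, 0]},
    {"xyz": [0, -0.12, 0], "delta_rot": [0, 0, 0]},
    {"xyz": [0, -0.12, 0], "delta_rot": [0, 0, 0]},
    {"xyz": [0, -0.12, 0], "delta_rot": [0, 0, 0]},
  ],
)

```text
time: 13.88
eef_pos: [0.5916, -0.2683, 0.1293]
tcp_rot: [-1.871, 1.57, 2.899]
force: [-0.0, 0.3, -0.0]
grip_width: 0.176
```

```bash
python3 - <<'E'
from h import *
o=ctrl.get_obs(); im=ctrl.read_camera('wrist'); s=ctrl.read_camera('scene'); print(o['force'],o['wrist_torque'],o['eef_pos'])
a=cv2.resize(s[150:250,160:260],None,fx=4,fy=4); b=im[60:384,90:400]; c=np.zeros((400,720,3),np.uint8);c[:,:400]=a;c[:324,405:715]=b;cv2.imwrite('pics/p7.png',c)
E
```

```text
[-0.0215  0.2769 -0.0031] [-0.0135 -0.0269  0.0065] [ 0.5916 -0.2683  0.1293]
```

View pics/p7.png

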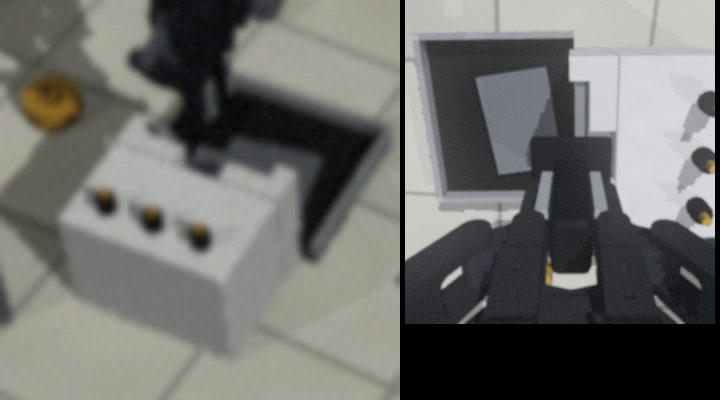

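Emit:
apply_moves(
  series=[
    {"xyz": [-0.9, 0, 0], "delta_rot": [0, 0, 0]},
    {"xyz": [-0.9, 0, 0], "delta_rot": [0, 0, 0]},
    {"xyz": [-0.9, 0, 0], "delta_rot": [0, 0, 0]},
    {"xyz": [-0.9, 0, 0], "delta_rot": [0, 0, 0]},
    {"xyz": [-0.9, 0, 0], "delta_rot": [0, 0, 0]},
    {"xyz": [-0.9, 0, 0], "delta_rot": [0, 0, 0]},
    {"xyz": [-0.9, 0, 0], "delta_rot": [0, 0, 0]},
    {"xyz": [-0.9, 0, 0], "delta_rot": [0, 0, 0]},
  ],
)

```text
time: 14.65
eef_pos: [0.5921, -0.2683, 0.2026]
tcp_rot: [0.931, 1.57, -0.583]
force: [0.5, 0.1, -0.1]
grip_width: 0.176
```

```bash
python3 - <<'E'
from h import *
o=ctrl.get_obs(); print(tool_T(o)); plan(tool_T(o),goalT([.4868,-.0098,.195],np.arctan2(.0342,.9994)),12)
E
```

```text
[[ 0.0003  0.9984  0.0572  0.5921]
 [-0.0002  0.0572 -0.9984 -0.2683]
 [-1.      0.0003  0.0002  0.2026]
 [ 0.      0.      0.      1.    ]]
12 rows: xyz cm [ 0.0627 -0.7757 -2.1931] rot deg [ 0.1101  0.0011 -0.0015]
```

Emit:
apply_moves(
  series=[
    {"xyz": [0.06, -0.78, -2.19], "delta_rot": [0.11, 0, 0]},
    {"xyz": [0.06, -0.78, -2.19], "delta_rot": [0.11, 0, 0]},
    {"xyz": [0.06, -0.78, -2.19], "delta_rot": [0.11, 0, 0]},
    {"xyz": [0.06, -0.78, -2.19], "delta_rot": [0.11, 0, 0]},
    {"xyz": [0.06, -0.78, -2.19], "delta_rot": [0.11, 0, 0]},
    {"xyz": [0.06, -0.78, -2.19], "delta_rot": [0.11, 0, 0]},
    {"xyz": [0.06, -0.78, -2.19], "delta_rot": [0.11, 0, 0]},
    {"xyz": [0.06, -0.78, -2.19], "delta_rot": [0.11, 0, 0]},
  ],
)

```text
time: 15.32
eef_pos: [0.5204, -0.0956, 0.1972]
tcp_rot: [1.187, 1.57, -0.343]
force: [0.1, -0.3, -0.7]
grip_width: 0.182
```

Emit:
apply_moves(
  series=[
    {"xyz": [0.06, -0.78, -2.19], "delta_rot": [0.11, 0, 0]},
    {"xyz": [0.06, -0.78, -2.19], "delta_rot": [0.11, 0, 0]},
    {"xyz": [0.06, -0.78, -2.19], "delta_rot": [0.11, 0, 0]},
    {"xyz": [0.06, -0.78, -2.19], "delta_rot": [0.11, 0, 0]},
    {"xyz": [0, 0, 0], "delta_rot": [0, 0, 0]},
    {"xyz": [0, 0, 0], "delta_rot": [0, 0, 0]},
    {"xyz": [0, 0, 0], "delta_rot": [0, 0, 0]},
    {"xyz": [0, 0, 0], "delta_rot": [0, 0, 0]},
  ],
)

```text
time: 15.98
eef_pos: [0.4867, -0.0109, 0.1946]
tcp_rot: [0.953, 1.57, -0.584]
force: [0.1, -0.7, -0.7]
grip_width: 0.174
```

```bash
python3 - <<'E'
from h import *
o=ctrl.get_obs(); print(tool_T(o),o['force']); cv2.imwrite('pics/w8.png',ctrl.read_camera('wrist')); plan(tool_T(o),goalT([.4869,-.0098,.100],np.arctan2(.0342,.9994)),8)
E
```

```text
[[ 0.0006  0.9994  0.0335  0.4867]
 [-0.0004  0.0335 -0.9994 -0.0109]
 [-1.      0.0006  0.0004  0.1946]
 [ 0.      0.      0.      1.    ]] [ 0.0657 -0.7451 -0.7351]
8 rows: xyz cm [ 1.1825  0.0022 -0.0145] rot deg [-0.0048  0.0032 -0.0045]
```

View pics/w8.png

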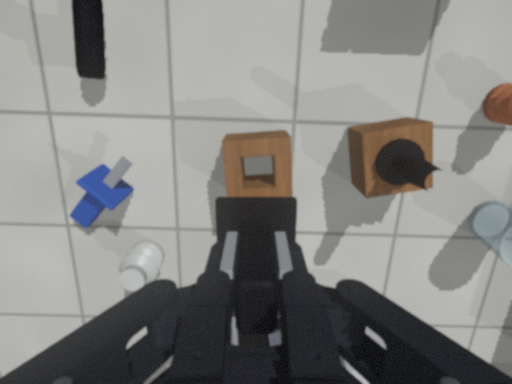

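Guard still at px 216–296 × 197, so the tool has not slipped; the holder hole is at about (258,167), as before. Lowering.

Emit:
apply_moves(
  series=[
    {"xyz": [1.18, 0, -0.015], "delta_rot": [0, 0, 0]},
    {"xyz": [1.18, 0, -0.015], "delta_rot": [0, 0, 0]},
    {"xyz": [1.18, 0, -0.015], "delta_rot": [0, 0, 0]},
    {"xyz": [1.18, 0, -0.015], "delta_rot": [0, 0, 0]},
    {"xyz": [1.18, 0, -0.015], "delta_rot": [0, 0, 0]},
    {"xyz": [1.18, 0, -0.015], "delta_rot": [0, 0, 0]},
    {"xyz": [1.18, 0, -0.015], "delta_rot": [0, 0, 0]},
    {"xyz": [1.18, 0, -0.015], "delta_rot": [0, 0, 0]},
  ],
)

```text
time: 16.7
eef_pos: [0.486, -0.0089, 0.0984]
tcp_rot: [-1.75, 1.57, 2.996]
force: [0.7, 0.5, -1.2]
grip_width: 0.177
```

Emit:
apply_moves(
  series=[
    {"xyz": [0.5, 0, 0], "delta_rot": [0, 0, 0]},
    {"xyz": [0.5, 0, 0], "delta_rot": [0, 0, 0]},
    {"xyz": [0.5, 0, 0], "delta_rot": [0, 0, 0]},
    {"xyz": [0.5, 0, 0], "delta_rot": [0, 0, 0]},
    {"xyz": [0.4, 0, 0], "delta_rot": [0, 0, 0]},
    {"xyz": [0.4, 0, 0], "delta_rot": [0, 0, 0]},
    {"xyz": [0.2, 0, 0], "delta_rot": [0, 0, 0]},
    {"xyz": [0, 0, 0], "delta_rot": [0, 0, 0]},
  ],
)

```text
time: 17.37
eef_pos: [0.4859, -0.0089, 0.0694]
tcp_rot: [-1.78, 1.57, 2.967]
force: [0.7, 0.3, -0.6]
grip_width: 0.177
```

Emit:
apply_moves(
  series=[
    {"xyz": [0.05, 0, 0], "delta_rot": [0, 0, 0]},
    {"xyz": [0.05, 0, 0], "delta_rot": [0, 0, 0]},
    {"xyz": [0, 0, 0], "delta_rot": [0, 0, 0]},
    {"xyz": [0, 0, 0], "delta_rot": [0, 0, 0]},
    {"xyz": [0, 0, 0], "delta_rot": [0, 0, 0]},
    {"xyz": [0, 0, 0], "delta_rot": [0, 0, 0]},
    {"xyz": [0, 0, 0], "delta_rot": [0, 0, 0]},
    {"xyz": [0, 0, 0], "delta_rot": [0, 0, 0]},
  ],
)

```text
time: 18.03
eef_pos: [0.4863, -0.009, 0.0689]
tcp_rot: [1.242, 1.571, -0.295]
force: [-0.1, -0.5, -0.4]
grip_width: 0.178
```

Emit:
apply_moves(
  series=[
    {"xyz": [0, 0, 0], "delta_rot": [0, 0, 0]},
    {"xyz": [0, 0, 0], "delta_rot": [0, 0, 0]},
    {"xyz": [0, 0, 0], "delta_rot": [0, 0, 0]},
    {"xyz": [0, 0, 0], "delta_rot": [0, 0, 0]},
    {"xyz": [0, 0, 0], "delta_rot": [0, 0, 0]},
    {"xyz": [0, 0, 0], "delta_rot": [0, 0, 0]},
    {"xyz": [0, 0, 0], "delta_rot": [0, 0, 0]},
    {"xyz": [0, 0, 0], "delta_rot": [0, 0, 0]},
  ],
  fingers=0.25,
)

```text
time: 18.7
eef_pos: [0.4862, -0.009, 0.0688]
tcp_rot: [-1.172, 1.571, -2.709]
force: [0.7, 0.4, 0.7]
grip_width: 0.751
```

Emit:
apply_moves(
  series=[
    {"xyz": [-0.5, 0, 0], "delta_rot": [0, 0, 0]},
    {"xyz": [-1.5, 0, 0], "delta_rot": [0, 0, 0]},
    {"xyz": [-2.4, 0, 0], "delta_rot": [0, 0, 0]},
    {"xyz": [-2.4, 0, 0], "delta_rot": [0, 0, 0]},
    {"xyz": [-2.4, 0, 0], "delta_rot": [0, 0, 0]},
    {"xyz": [-2.4, 0, 0], "delta_rot": [0, 0, 0]},
    {"xyz": [-2.4, 0, 0], "delta_rot": [0, 0, 0]},
    {"xyz": [-2.4, 0, 0], "delta_rot": [0, 0, 0]},
  ],
)

```text
time: 19.37
eef_pos: [0.486, -0.0089, 0.2344]
tcp_rot: [1.362, 1.57, -0.174]
force: [0.1, -0.6, -0.0]
grip_width: 0.749
```

Emit:
apply_moves(
  series=[
    {"xyz": [0, 0, -1], "delta_rot": [0, 0, 0]},
    {"xyz": [0, 0, -2], "delta_rot": [0, 0, 0]},
    {"xyz": [0, 0, -2], "delta_rot": [0, 0, 0]},
    {"xyz": [0, 0, -1], "delta_rot": [0, 0, 0]},
    {"xyz": [0, 0, 0], "delta_rot": [0, 0, 0]},
    {"xyz": [0, 0, 0], "delta_rot": [0, 0, 0]},
    {"xyz": [0, 0, 0], "delta_rot": [0, 0, 0]},
    {"xyz": [0, 0, 0], "delta_rot": [0, 0, 0]},
  ],
)

```text
time: 20.03
eef_pos: [0.4842, 0.0502, 0.2326]
tcp_rot: [-0.772, 1.57, -2.309]
force: [-0.5, -0.9, 0.0]
grip_width: 0.749
```

```bash
python3 - <<'E'
from h import *
o=ctrl.get_obs(); im=ctrl.read_camera('wrist');s=ctrl.read_camera('scene'); t=ctrl.read_camera('top'); print(tool_T(o),o['time'],o['force'],o['grip_width']); np.save('w9.npy',tool_T(o))
cv2.imwrite('pics/w9.png',im); cv2.imwrite('pics/t9.png',t)
c=cv2.resize(s[150:280,160:360],None,fx=4,fy=4)[:,:800]; cv2.imwrite('pics/s9.png',c)
E
```

```text
[[-0.0003  0.9994  0.0335  0.4842]
 [-0.0004  0.0335 -0.9994  0.0502]
 [-1.     -0.0003  0.0004  0.2326]
 [ 0.      0.      0.      1.    ]] 20.0333 [-0.537  -0.9093  0.0467] 0.7493130674175366
```

View pics/w9.png

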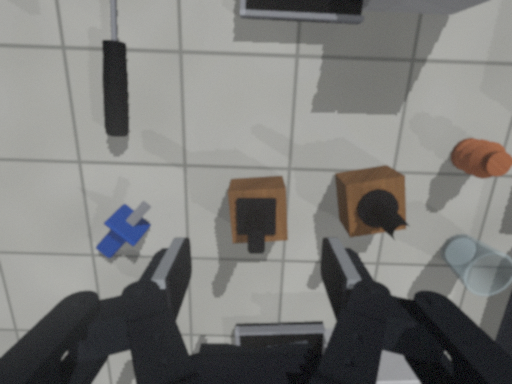

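View pics/s9.png

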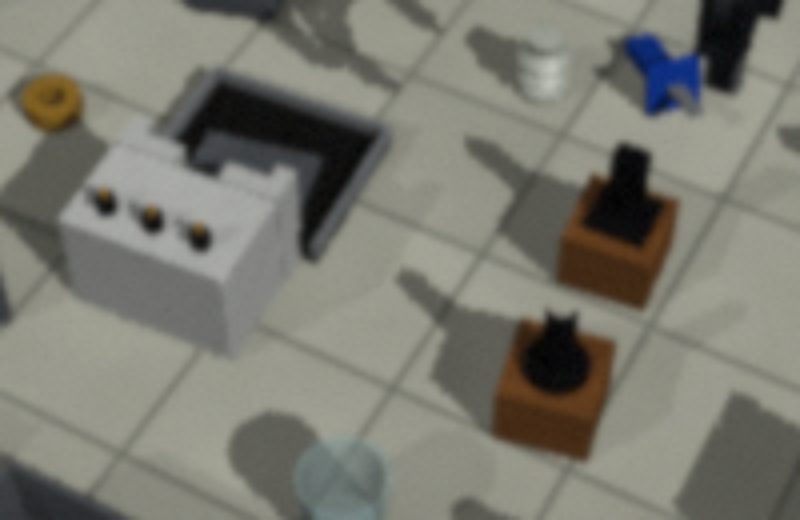

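View pics/t9.png

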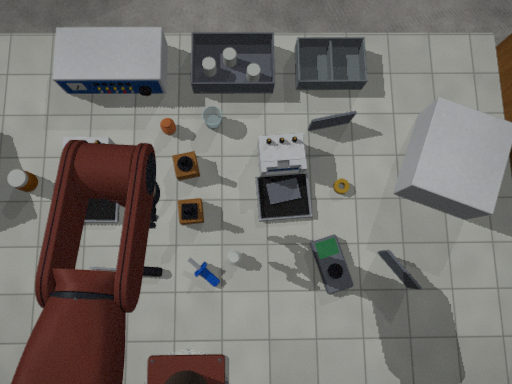

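```bash
python3 - <<'E'
from h import *
a=cv2.imread('pics/top0.png');b=cv2.imread('pics/t9.png')
A=cv2.resize(np.hstack([a[120:225,240:320],b[120:225,240:320]]),None,fx=4,fy=4,interpolation=2)
cv2.imwrite('pics/cmp.png',cv2.convertScaleAbs(A,alpha=1.5))
B=cv2.resize(np.hstack([a[225:300,165:245],b[225:300,165:245]]),None,fx=4,fy=4,interpolation=2);cv2.imwrite('pics/cmpb.png',B)
p=ctrl.camera_params('wrist');K=p['K'];T=np.load('w9.npy')@p['hand_eye']
P=np.array([ray(K,T,c,.056) for c in [(236,199),(275,197),(277,234),(238,236)]]);print(P,P.mean(0))
T1=np.load('w1.npy')@p['hand_eye'];print('blue',ray(K,T1,(133,215),.02),ray(K,T,(126,221),.02))
K2,T2=cam_T('top');print(ray(K2,T2,(184,254),.03),ray(K2,T2,(207,274),.02)); print(ray(K2,T2,(283,190),.006))
E
```

```text
[[ 0.4635  0.0115  0.056 ]
 [ 0.5059  0.0153  0.056 ]
 [ 0.5104 -0.029   0.056 ]
 [ 0.4664 -0.033   0.056 ]] [ 0.4866 -0.0088  0.056 ]
blue [ 0.322 -0.039  0.02 ] [ 0.3256 -0.0352  0.02  ]
[0.3688 0.009  0.03  ] [ 0.314  -0.0535  0.02  ]
[ 0.549  -0.2702  0.006 ]
```

View pics/cmp.png

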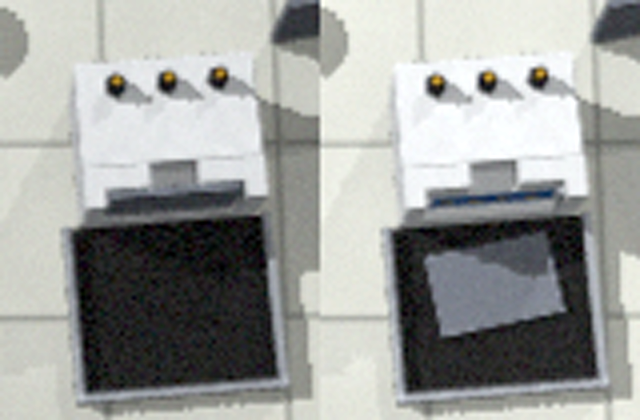

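View pics/cmpb.png

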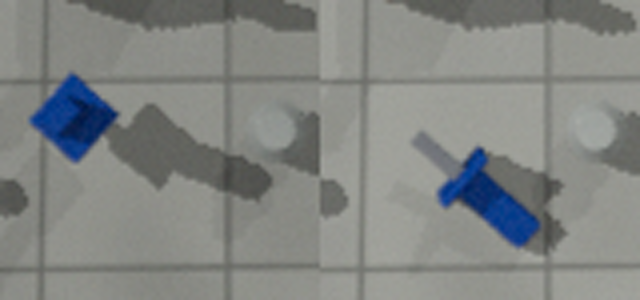

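```bash
python3 - <<'E'
from h import *
print(ctrl.get_obs()['time']); print(ctrl.close_job())
E
```

```text
20.1833
the job is handed in; nothing more can be done
None
```

I took the square-guard pry tool from its holder, pushed the blade about 19 mm into the notch and pried the cover forward into the tray. I then stood the tool back in the same holder, opened the gripper and lifted clear. The job was handed in at 20.2 s, and no verdict was reported.

- **Pry contact:** one wrist-force reading during the pry showed about 4 N. That is the only contact reading I have, and I could not check how long it lasted.
- **Cover:** it lies flat in the tray, about 62 mm in front of the notch and well inside the tray edges. Every picture and move kept the gripper several centimetres above it. No collision showed in the forces, but contact between gripper and cover was not measured separately.
- **Tool:** the guard's measured centre is within about 1 mm of where it started, and the handle looks upright in the scene and wrist pictures.
- **Blue look-alike:** it stood free on its blade at the start and was lying on the bench by 2.15 s, in my first close picture. The gripper had stayed about 0.24 m up until then, so it most likely toppled by itself. It is still on the work surface.

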